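# Hang the staining rack in the drain stand's snap hook

## Task

Hang the slide rack with the blue grip up to drain: keeping it upright, pass its ring in through the red sprung gate of the drain stand's snap hook so that the gate snaps shut behind it, and leave the rack hanging still from the hook. The hook swivels loosely and turns away when pushed: follow it round until you feel it meet its stop, and only then will the gate give; leave the orange rack and everything else on the bench where it is.

Things in the scene. Friction and masses are not known exactly. Their poses are not given: they have to be found in the camera images.
- rack_blue: The rack to hang: rigid stainless slide rack with a BLUE grip, upright, about 170 to 340 g, 171 mm tall. Origin: centre of its underside, z up. Tray of glass slides 60 (x) by 84 (y) mm, 45 mm high; above it a wire bail, a ring and the grip, one over the other on the rack's z axis, all in its y-z plane. The same when turned half round.
- rack_blue_ring (a point): Centre of the blue rack's ring, 100 mm above the rack's origin; axes as the rack's. The ring stands upright in the rack's y-z plane (its hole runs along x): round bar 7 mm thick, inner diameter 37 mm, outer 51 mm.
- rack_blue_grip (a point): Middle of the blue grip block on top of the ring, 148 mm above the rack's origin; axes as the rack's. Block 14 mm (x) by 24 mm (y), from 125 to 171 mm above the origin.
- rack_orange: A like rack with an ORANGE grip, 171 mm tall, origin under its centre: leave it alone.
- stand: Drain stand, fixed to the bench. Origin on the bench straight below the hook's swivel axis. The snap hook reaches to its -x side (towards the robot), 200 mm up, over a low white drip tray (170 by 160 mm, 22 mm high). The 18 mm post stands 30 mm to +x of the swivel axis. Nothing of it is higher than 212 mm.
- nose (a point): Middle of the snap hook's fixed nose bar (20 mm long), where the ring should end up hanging; 200 mm above the bench, 95 mm outward (-x) of and 20 mm to -y of the swivel axis. Axes turn with the hook: -x outward along the hook, +y from the gate side into the loop, z up. The nose's rounded free end is at +14 mm on x, towards the gate.
- loop (a point): Middle of the loop's inside at its outer end; axes as point nose, which is 10 mm to +x and 20 mm to -y of it. The level loop is of 8 mm round bar: nose bar and gate along y = -20 mm, back bar along y = +20 mm (inside width 32 mm), joined by a half-round outer bend of 20 mm radius about this point.
- gate_press (a point): Where to press the red gate with the ring's leading rim (ring square to the gate, hole along the hook's x): 25 mm to +x of the nose, 40 mm from the gate's pivot; moves with the gate. Push +y until the rim is past the nose's inner face, then outward (-x) 25 mm behind the nose, past the gate's free end, which snaps shut.
- swivel (a point): The vertical axis about which the whole hook swivels, in the hook's plane; axes as point nose. The hook is loose (under 1 N at the gate turns it; it stays where left), and a push on the gate turns it away, clockwise seen from above, until it meets a stop 0.1 to 0.5 rad further on. Where the stop is cannot be seen and differs each time: feel for it. Only there does the gate give.
- gate (a joint): The red sprung gate, 8 mm bar, 50 mm long, rad: 0 = shut, grows as it is pressed inward (+y of point nose), at most 0.7; it does not open outward. A push 40 mm from its pivot starts it at about 3 N and takes about 6 N at 0.45 rad, which is what the ring's bar needs to pass.
- slide_box: Green slide box, 90 by 70 by 30 mm, bystander, origin under its centre.
- tip_box: Blue pipette-tip box with clear lid, 85 by 120 by 58 mm, bystander, origin under its centre.
- medium: Medium bottle, 70 mm across, 160 mm high, bystander, origin under its centre.
- beaker: Beaker, 76 mm across, 90 mm high, bystander, origin under its centre.
- marker: Marker pen lying on the bench, 130 mm long, 15 mm thick, bystander.

How it is judged:
On the way, in this order (a step that is already met when the one before it is completed fails the run):
1. the blue rack is lifted clear of the bench (height (world z) of rack_blue above 0.05 m), for 0.2 s.
2. the blue rack presses the gate inward (value of joint gate above 0.2 rad and contact force between rack_blue and gate above 0.5 N), for 0.05 s.
3. the gate has snapped shut with the ring caught in the hook (value of joint gate below 0.06 rad and x of rack_blue_ring in the frame of nose between -0.04 and 0.075 m and y of rack_blue_ring in the frame of nose between -0.02 and 0.065 m and height (world z) of rack_blue above 0.05 m), for 0.2 s.
At the end, for the whole second after the job is handed in: The blue rack hangs by its ring from the loop of the snap hook (ring centre 7 to 22 mm below the hook's plane), within 0.25 rad of upright, still (under 60 mm/s), with the gate shut (under 0.06 rad) (value of joint gate below 0.06 rad and x of rack_blue_ring in the frame of nose between -0.04 and 0.075 m and y of rack_blue_ring in the frame of nose between -0.02 and 0.065 m and z of rack_blue_ring in the frame of nose between -0.022 and -0.007 m and angle between rack_blue's own z axis and vertical below 0.25 rad and linear speed of rack_blue below 0.06 m/s); the robot touches nothing.
It fails at once if the blue rack is tipped more than 0.6 rad (angle between rack_blue's own z axis and vertical above 0.6 rad).
It fails at once if the orange rack is moved more than 30 mm (distance of rack_orange from where it was at the start of the episode above 0.03 m).
It fails at once if another thing on the bench is moved more than 30 mm (distance of any of slide_box, tip_box, medium, beaker, marker from where it was at the start of the episode above 0.03 m).
It also fails if it takes over 58 s, if anything falls off the work surface, if the arm or the gripper's body presses on something with over 40 N, if the wrist force passes 120 N, or if a joint passes its speed limit or range.

## Robot

A 6-joint arm with a two-finger parallel gripper is mounted at the origin on the work surface. World frame = base frame: x ahead of the robot, y to its left, z up, the work surface at z = 0. Lengths are in m, angles in rad, forces in N, time in s.
With the tool pointing down it reaches from about 0.25 to 0.775 m from the base axis. Payload 4 kg.
Tool frame: the origin (TCP) lies at the centre of the arm's flange, where the gripper is bolted on; the fingertips stand 199 mm ahead of it and the grasp point (between the pads) lies 180 mm ahead of it (robot.tcp_to_tips is the z of the fingertips in the tool frame, in m); z points along the fingers, y is the line along which they close (so a half turn about z gives the same grasp; the last joint's range is limited). The gripper opens to 94 mm and grips with 3 to 60 N. Pads are 16 mm wide; open, the fingers measure 119 mm over their backs; the gripper's body (75 mm by 177 mm) begins 78 mm behind the grasp point.
Start: joints at [-1.306, 0.087, 1.371, -0, 1.684, -0.103], TCP at [0.198, -0.513, 0.405] pointing down, gripper open.
Joint ranges: [-3.1, 3.1], [-0.76, 2.03], [0.27, 2.55], [-1.08, 4.22], [0.17, 2.65], [-2.57, 2.57]. Speed limits (rad/s): [2.79, 2.79, 3.14, 3.14, 3.14, 3.14].

## Interface

Orientations are given as [roll, pitch, yaw] about the fixed x, y, z axes, in that order (R = Rz(yaw) Ry(pitch) Rx(roll)).
In Python, from bench import robot gives the robot as it stands.
- The arm moves only by the tool play_rows, never from a script. Its arguments are lists of equal length, an entry for each row: "translation": the shift along the tool's x, y, z scaled (see below), a list of three; "twist": the turn, a rotation vector about the tool's x, y, z scaled (see below), a list of three; "gripper": the opening, from -1 (shut) to 1 (fully open). A call has 1 to 8 rows; each row shifts and turns the commanded pose from where the row before left it, along the tool's axes as they then stand; what a row does not reach is not made up. The controller multiplies each number of a shift by 0.04 m and each number of a turn by 0.1 rad. A row lasts 1/10 s, in which the tool goes at most 50 mm and 8.59 degrees, less where a joint would pass 70% of its speed; a pose out of reach is approached as far as the arm can. A call with a number of a shift or a turn outside -1 to 1 is refused whole. A call with a gripper value outside its range is refused whole. The fingers move at their own pace and stop on an object; the grip force is fixed at half the most. Time passes only in rows, so rows that do not move let the fingers close. It gives the time, the measured TCP pose, the force, the opening and the grip force at its end, in the units of the state.
- robot.get_obs(): the state, without advancing time (a new reading comes with each control period).
- robot.snapshot(name): name is "scene" or "side" or "wrist"; returns the picture (400x640x3 uint8, red, green, blue); there is no depth.
- robot.camera_model(name): a dict with "camera_matrix" (3x3 intrinsics, pixels), "k1" (the pictures are not rectified: a ray, as slopes to the right and down, at radius r is drawn at 1 + k1 r^2 times it, then the intrinsics apply), "rvec" (rotation vector, rad) and "tvec" (3), from world to camera coordinates, as OpenCV has them. Camera axes: x right, y down, z forward; pixel columns grow to the right and rows downward; lengths in m; the calibration is good to about 2 mm. A picture is of the moment at which its call begins: read the wrist's pose just before it. camera_model takes no time and is no camera call; for the wrist camera it gives the pose at the moment of the call.
- robot.close_job(): hands the job in; it is judged then, once.
Trained networks look in the newest picture that a camera, given by its name, has taken for a name from the list of things; names that differ only in an ending like _2 or _b are one class to them, and where a whole thing is asked for, a point or a joint stands for the part that bears it (a point fixed in the world has none). Each returns a list of dicts, best first, with "score" (0 to 1); they miss things now and then, are a little off and sometimes report something else, mostly with a low value. They report only what shows in the picture. A call takes as long as a camera call.
- robot.recognise(name, camera): "centre" ([x, y, z] in m, in world coordinates, good to about 4 mm: the middle of the surface that is visible of it).
- robot.spot_point(name, camera): "centre" ([x, y, z] in m, in world coordinates, good to about 4 mm: a listed point, or the origin of a listed thing).
The state is a dict: "time": time; "joint_positions": joint angles; "qvel": joint speeds; "joint_torque": joint torques, N m; "tool_pos": TCP position; "ee_rot": TCP orientation; "wrist_force": force on the tool from outside, world axes, zero at the start; "wrist_torque": the same for the moment, N m; "width": finger opening in m; "finger_force": force on a finger pad.
Only numpy, scipy, OpenCV 4.12 (cv2) and the standard library are available. Lean on these libraries where they do the work, as an engineer would, in place of code of your own. Each camera call takes 0.05 s, during which the arm holds its last target. There are 200 camera calls.

## Working session

There is one attempt and no reset: what is moved stays moved. The work goes in short steps, Python scripts to look and compute and a tool call to move; the robot and the scene stay as the last step left them, time stands still between calls to the robot, and variables do not carry over. Pictures are saved under pics/ and viewed, at most 10 in all, crops included, and the job is handed in when it is done.

Besides the shell and the picture viewer there is one more tool, called after ">>>" as name(argument=value, ...), one argument or row to a line, values as JSON. play_rows: Moves the arm, as the interface text tells. Its arguments: {"type":"object","properties":{"translation":{"type":"array","items":{"type":"array","items":{"type":"number","minimum":-1,"maximum":1}}},"twist":{"type":"array","items":{"type":"array","items":{"type":"number","minimum":-1,"maximum":1}}},"gripper":{"type":"array","items":{"type":"number"}}},"required":["translation","twist","gripper"]}

```bash
mkdir -p pics; cat > h.py <<'E'
import numpy as np, cv2
from bench import robot
def save(c,n):
    im=robot.snapshot(c); cv2.imwrite(f'pics/{n}.png',im[:,:,::-1]); return im
E
python3 - <<'E'
from h import *
o=robot.get_obs(); print(o)
a=save('scene','scene1'); b=save('side','side1')
for c in ('scene','side'):
    for n in ('rack_blue','rack_blue_ring','rack_blue_grip','rack_orange','stand','nose','loop','gate_press','swivel','medium','beaker','tip_box','slide_box','marker'):
        print(c,n,[(np.round(d['centre'],3).tolist(),round(d['score'],2)) for d in robot.spot_point(n,c)[:2]])
E
```

```text
{'time': 0.0, 'joint_positions': array([-1.30607492e+00,  8.79291935e-02,  1.37224497e+00, -7.30108091e-06,
        1.68359940e+00, -1.03110489e-01]), 'qvel': array([ 1.21088217e-03, -8.87861977e-04,  1.32267728e-03, -1.30974230e-03,
        3.76359362e-04, -4.76934762e-05]), 'joint_torque': array([-2.93542238e-03, -3.40189326e+01, -3.02431619e+01,  7.15948013e-02,
        3.29794642e-02, -1.75500436e-04]), 'tool_pos': array([ 0.19773441, -0.51309935,  0.40352253]), 'ee_rot': array([-3.13942258e+00, -2.17258324e-04,  3.67830844e-01]), 'wrist_force': array([-0.57064818, -0.41476856, -0.29389217]), 'wrist_torque': array([-0.01971726, -0.03951608,  0.01380933]), 'finger_force': 0.0, 'width': 0.09411339348641233}
scene rack_blue [([0.51, -0.141, 0.001], 0.66)]
scene rack_blue_ring [([0.508, -0.139, 0.097], 0.57)]
scene rack_blue_grip [([0.504, -0.142, 0.147], 0.77)]
scene rack_orange [([0.499, -0.314, 0.0], 0.79)]
scene stand []
scene nose [([0.52, 0.131, 0.201], 0.89)]
scene loop [([0.509, 0.156, 0.197], 0.97)]
scene gate_press [([0.548, 0.134, 0.199], 0.47)]
scene swivel [([0.409, 0.34
[... 320 characters left out ...]
 0.66), ([0.692, -0.069, -0.004], 0.17)]
side rack_blue_ring [([0.506, -0.137, 0.096], 0.79)]
side rack_blue_grip [([0.505, -0.145, 0.145], 0.77)]
side rack_orange [([0.503, -0.312, 0.004], 0.67)]
side stand [([0.618, 0.151, -0.0], 0.69), ([0.511, -0.141, -0.0], 0.27)]
side nose [([0.52, 0.137, 0.198], 0.98)]
side loop [([0.511, 0.156, 0.201], 0.95)]
side gate_press [([0.546, 0.137, 0.197], 0.44)]
side swivel [([0.615, 0.155, 0.2], 0.71)]
side medium [([0.56, 0.413, 0.001], 0.81), ([0.504, -0.145, 0.142], 0.47)]
side beaker [([0.407, 0.341, 0.001], 0.91)]
side tip_box [([0.69, -0.069, -0.001], 0.77)]
side slide_box [([0.488, 0.003, -0.001], 0.59)]
side marker [([0.426, -0.268, 0.002], 0.53)]
```

View pics/scene1.png

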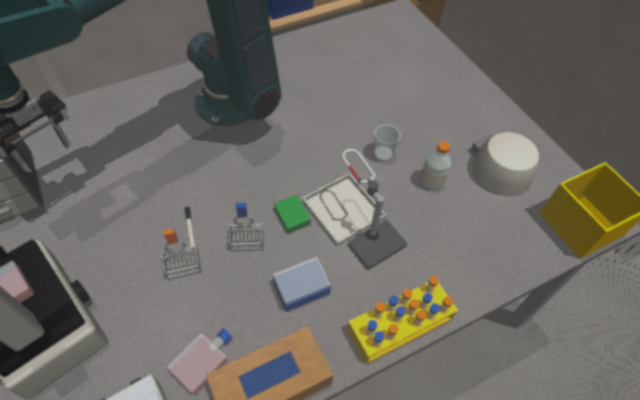

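View pics/side1.png

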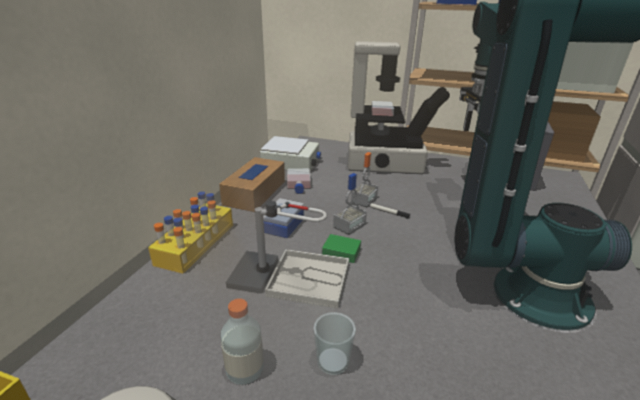

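The scene view shows the blue rack near (245,230), with the orange rack to its left at (180,255). The hook with its red gate is near (355,170), reaching towards the robot. The network positions match this. I'll move over the blue rack to measure its yaw with the wrist camera.

>>> play_rows(
  translation=[
    [0.6,-0.3,-0.5],
    [1,-0.56,-0.5],
    [1,-0.56,0],
    [1,-0.56,0],
    [1,-0.56,0],
    [1,-0.56,0],
    [1,-0.56,0],
    [1,-0.56,0],
  ],
  twist=[
    [0,0,0],
    [0,0,0],
    [0,0,0],
    [0,0,0],
    [0,0,0],
    [0,0,0],
    [0,0,0],
    [0,0,0],
  ],
  gripper=[1,1,1,1,1,1,1,1],
)

```text
time: 2.3
tool_pos: [0.4215, -0.2447, 0.445]
ee_rot: [3.141, -0.0, 0.368]
wrist_force: [0.7, 0.1, -0.4]
width: 0.094
finger_force: 0.0
```

```bash
python3 - <<'E'
from h import *
o=robot.get_obs(); print(o['tool_pos'],o['ee_rot'],o['joint_positions'])
save('wrist','w1')
for n in ('rack_blue','rack_blue_ring','rack_blue_grip'):
    print(n,[(np.round(d['centre'],3).tolist(),round(d['score'],2)) for d in robot.spot_point(n,'wrist')[:2]])
m=robot.camera_model('wrist');R=cv2.Rodrigues(np.array(m['rvec']))[0];print(-R.T@np.array(m['tvec']).ravel(),R)
E
```

```text
[ 0.42149796 -0.24469912  0.44497953] [ 3.14072243e+00 -4.28662511e-04  3.67646130e-01] [-6.42355359e-01 -5.76877678e-02  1.43837128e+00 -1.01646726e-04
  1.75994421e+00  5.60775864e-01]
rack_blue [([0.509, -0.142, 0.001], 0.63)]
rack_blue_ring [([0.507, -0.143, 0.098], 0.84)]
rack_blue_grip [([0.507, -0.14, 0.15], 0.69)]
[ 0.48862443 -0.2202377   0.42447351] [[ 0.36316148 -0.93172543  0.00121338]
 [-0.90187881 -0.35120049  0.2515409 ]
 [-0.23394091 -0.09244429 -0.96784591]]
```

View pics/w1.png

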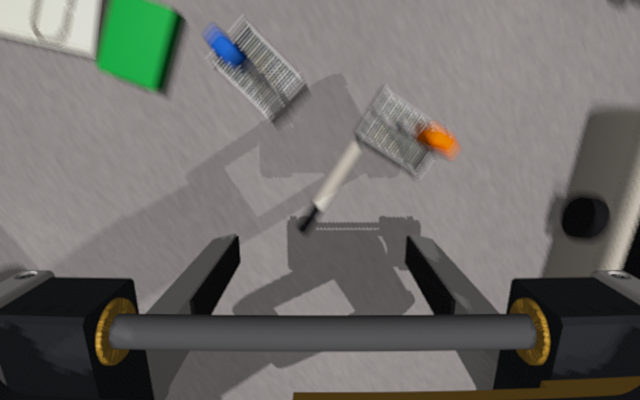

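The blue tray shows with corners at about (243,17), (305,82) and (272,122), and the orange rack is at right. I'll crop and back-project it to get the yaw.

```bash
cat >> h.py <<'E'
def back(cam,px,z):
    m=robot.camera_model(cam);K=np.array(m['camera_matrix']);k1=m['k1']
    p=cv2.undistortPoints(np.array(px,float).reshape(-1,1,2),K,np.array([k1,0,0,0.]))[:,0]
    R=cv2.Rodrigues(np.array(m['rvec'],float))[0];t=np.array(m['tvec'],float).ravel();c=-R.T@t
    d=np.c_[p,np.ones(len(p))]@R
    return c+d*((z-c[2])/d[:,2])[:,None]
def proj(cam,P):
    m=robot.camera_model(cam)
    return cv2.projectPoints(np.array(P,float),np.array(m['rvec'],float),np.array(m['tvec'],float),np.array(m['camera_matrix']),np.array([m['k1'],0,0,0.]))[0][:,0]
def rackpts(x,y,yaw,z=0):
    c,s=np.cos(yaw),np.sin(yaw)
    P=np.array([(a*.03,b*.042,h) for h in (0,.045) for a,b in ((1,1),(-1,1),(-1,-1),(1,-1))])
    return np.c_[x+c*P[:,0]-s*P[:,1],y+s*P[:,0]+c*P[:,1],P[:,2]+z]
E
python3 - <<'E'
from h import *
q=back('wrist',[(243,17),(305,82),(272,122)],.045);print(q)
d=q[1]-q[0];print(np.hypot(*d[:2]),np.arctan2(d[1],d[0])-np.pi/2, np.hypot(*(q[2]-q[1])[:2]))
im=cv2.imread('pics/w1.png')
crop=cv2.resize(im[0:150,170:350],None,fx=4,fy=4,interpolation=cv2.INTER_CUBIC)
cv2.imwrite('pics/w1c.png',crop)
E
```

```text
[[ 0.55246404 -0.10858679  0.045     ]
 [ 0.51540445 -0.19065766  0.045     ]
 [ 0.46345819 -0.1717411   0.045     ]]
0.09005021993718187 -3.565739788998573 0.05528336210063379
```

View pics/w1c.png

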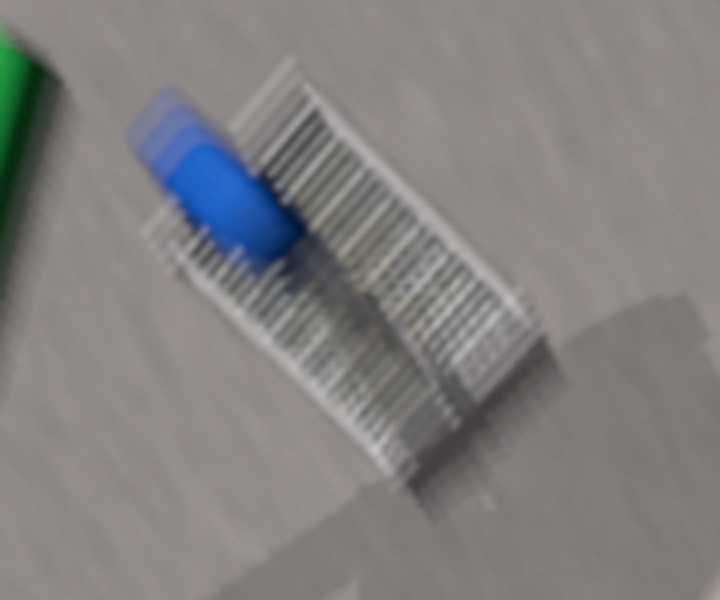

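>>> play_rows(
  translation=[
    [0.97,-0.55,0],
    [0.97,-0.55,0],
    [0.97,-0.55,0],
    [0,0,0],
    [0,0,0],
    [0,0,0],
    [0,0,0],
    [0,0,0],
  ],
  twist=[
    [0,0,0],
    [0,0,0],
    [0,0,0],
    [0,0,1],
    [0,0,1],
    [0,0,1],
    [0,0,1],
    [0,0,1],
  ],
  gripper=[1,1,1,1,1,1,1,1],
)

```text
time: 3.3
tool_pos: [0.505, -0.1449, 0.4446]
ee_rot: [3.141, 0.0, -0.139]
wrist_force: [-0.8, 1.0, -0.9]
width: 0.094
finger_force: 0.0
```

>>> play_rows(
  translation=[
    [0,0,0],
    [0,0,0],
    [0,0,0],
    [0,0,0],
    [0,0,0],
  ],
  twist=[
    [0,0,1],
    [0,0,1],
    [0,0,0.7],
    [0,0,0],
    [0,0,0],
  ],
  gripper=[1,1,1,1,1],
)

```text
time: 3.8
tool_pos: [0.5052, -0.1443, 0.4447]
ee_rot: [3.141, -0.0, -0.403]
wrist_force: [0.6, -0.4, 0.1]
width: 0.0939
finger_force: 0.0
```

```bash
python3 - <<'E'
from h import *
o=robot.get_obs(); print(o['tool_pos'],o['ee_rot'],o['joint_positions'])
im=save('wrist','w2')
for n in ('rack_blue','rack_blue_ring','rack_blue_grip'):
    print(n,[(np.round(d['centre'],3).tolist(),round(d['score'],2)) for d in robot.spot_point(n,'wrist')[:2]])
# overlay prediction
im=im[:,:,::-1].copy()
for yaw,col in ((-.4,(0,255,255)),(-.45,(0,0,255))):
    p=proj('wrist',rackpts(.508,-.141,yaw)[4:]).astype(np.int32);cv2.polylines(im,[p],True,col,1)
    print(p.tolist())
cv2.imwrite('pics/w2o.png',im)
E
```

```text
[ 0.50519625 -0.14428842  0.44465376] [ 3.14120881e+00 -2.90701998e-06 -4.02931094e-01] [-3.86028168e-01  2.79121101e-02  1.35453227e+00 -3.90749183e-04
  1.75915184e+00  1.58762609e+00]
rack_blue [([0.505, -0.139, -0.001], 0.8)]
rack_blue_ring [([0.507, -0.143, 0.099], 0.95), ([0.422, -0.264, 0.001], 0.7)]
rack_blue_grip [([0.507, -0.141, 0.15], 0.96)]
[[280, 155], [282, 207], [354, 206], [355, 154]]
[[281, 153], [280, 205], [353, 208], [357, 156]]
```

View pics/w2o.png

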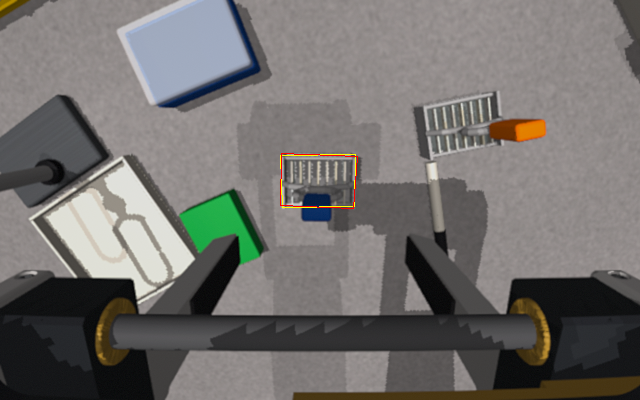

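The tray outline predicted for yaw −0.40 matches the picture: a box from (281,154) to (355,207), with the grip at (316,208). Now I'll descend and grip.

>>> play_rows(
  translation=[
    [0,-0.09,0.7],
    [0,0,0.8],
    [0,0,0.7],
    [0,0,0.5],
    [0,0,0.23],
    [0,0,0],
    [0,0,0],
    [0,0,0],
  ],
  twist=[
    [0,0,0],
    [0,0,0],
    [0,0,0],
    [0,0,0],
    [0,0,0],
    [0,0,0],
    [0,0,0],
    [0,0,0],
  ],
  gripper=[1,1,1,1,1,1,-1,-1],
)

```text
time: 4.8
tool_pos: [0.5074, -0.1398, 0.3293]
ee_rot: [-3.142, -0.003, -0.402]
wrist_force: [0.1, -0.4, -0.6]
width: 0.0814
finger_force: 0.0
```

>>> play_rows(
  translation=[
    [0,0,0],
    [0,0,0],
    [0,0,0],
    [0,0,0],
    [0,0,0],
    [0,0,0],
  ],
  twist=[
    [0,0,0],
    [0,0,0],
    [0,0,0],
    [0,0,0],
    [0,0,0],
    [0,0,0],
  ],
  gripper=[-1,-1,-1,-1,-1,-1],
)

```text
time: 5.4
tool_pos: [0.507, -0.1397, 0.3274]
ee_rot: [3.141, 0.0, -0.402]
wrist_force: [-0.1, -0.0, -0.2]
width: 0.0334
finger_force: 0.0
```

>>> play_rows(
  translation=[
    [0,0,0],
    [0,0,0],
    [0,0,0],
    [0,0,0],
    [0,0,-0.2],
    [0,0,-0.6],
    [0,0,-0.8],
    [0,0,-0.8],
  ],
  twist=[
    [0,0,0],
    [0,0,0],
    [0,0,0],
    [0,0,0],
    [0,0,0],
    [0,0,0],
    [0,0,0],
    [0,0,0],
  ],
  gripper=[-1,-1,-1,-1,-1,-1,-1,-1],
)

```text
time: 6.2
tool_pos: [0.5068, -0.1395, 0.4241]
ee_rot: [3.142, 0.002, -0.402]
wrist_force: [1.0, -0.6, -1.4]
width: 0.0237
finger_force: 30.0
```

```bash
python3 - <<'E'
from h import *
o=robot.get_obs(); print(o['tool_pos'],o['ee_rot'],o['joint_positions'],o['width'],o['finger_force'],o['wrist_force'],o['wrist_torque'])
for k in range(2):
  for c in ('scene','side'):
    robot.snapshot(c)
    for n in ('rack_blue_ring','rack_blue_grip','nose','loop','gate_press','swivel'):
        print(c,n,[(np.round(d['centre'],3).tolist(),round(d['score'],2)) for d in robot.spot_point(n,c)[:1]])
E
```

```text
[ 0.50680842 -0.13954321  0.42408065] [ 3.14151939e+00  1.80304974e-03 -4.02160748e-01] [-3.76553445e-01  3.05154278e-02  1.39223586e+00 -2.73782310e-05
  1.72064570e+00  1.59639950e+00] 0.023655107092537844 29.999601244926453 [ 0.99901609 -0.62897347 -1.35149351] [ 0.08870601  0.03067067 -0.00449112]
scene rack_blue_ring [([0.508, -0.136, 0.195], 0.61)]
scene rack_blue_grip [([0.504, -0.14, 0.239], 0.88)]
scene nose [([0.519, 0.136, 0.2], 0.6)]
scene loop [([0.509, 0.157, 0.199], 0.77)]
scene gate_press [([0.548, 0.137, 0.2], 0.39)]
scene swivel [([0.617, 0.157, 0.199], 0.74)]
side rack_blue_ring [([0.505, -0.136, 0.193], 0.65)]
side rack_blue_grip [([0.505, -0.142, 0.24], 0.71)]
side nose [([0.518, 0.137, 0.196], 0.68)]
side loop [([0.508, 0.155, 0.201], 0.76)]
side gate_press [([0.561, 0.41, -0.001], 0.57)]
side swivel [([0.614, 0.156, 0.199], 0.94)]
scene rack_blue_ring [([0.512, -0.14, 0.193], 0.83)]
scene rack_blue_grip [([0.504, -0.141, 0.244], 0.85)]
scene nose [([0.521, 0.137, 0.2], 0.6)]
scene loop [([0.509, 0.155, 0.197], 0.79)]
scene gate_press [([0.547, 0.134, 0.198], 0.65)]
scene swivel [([0.616, 0.16, 0.201], 0.83)]
side rack_blue_ring [([0.504, -0.136, 0.195], 0.58)]
side rack_blue_grip [([0.505, -0.145, 0.24], 0.78)]
side nose [([0.515, 0.137, 0.198], 0.81)]
side loop [([0.512, 0.155, 0.2], 0.74)]
side gate_press [([0.547, 0.134, 0.196], 0.53)]
side swivel [([0.616, 0.158, 0.199], 0.83)]
```

Grasp holds: 30 N, width 24 mm, ring at z ≈ 0.197. The hook's yaw is about 0 and its swivel is at about (0.615, 0.157). I'll turn the rack square to the gate and move it in front.

>>> play_rows(
  translation=[
    [0,0,-0.07],
    [0,0,0],
    [0,0,0],
    [0,0,0],
    [0,-0.4,0],
    [0.2,-0.8,0],
    [0.3,-0.9,0],
    [0.25,-0.9,0],
  ],
  twist=[
    [0,0,-0.6],
    [0,0,-1],
    [0,0,-1],
    [0,0,-1],
    [0,0,-0.4],
    [0,0,0],
    [0,0,0],
    [0,0,0],
  ],
  gripper=[-1,-1,-1,-1,-1,-1,-1,-1],
)

```text
time: 8.4
tool_pos: [0.538, -0.0177, 0.4264]
ee_rot: [-3.141, -0.0, -0.003]
wrist_force: [0.9, -0.3, -2.8]
width: 0.024
finger_force: 30.0
```

>>> play_rows(
  translation=[
    [0.2,-0.9,0],
    [0,-0.9,0],
    [0,-0.7,0],
    [0,-0.2,0],
    [0,0,0],
    [0,0,0],
    [0,0,0],
  ],
  twist=[
    [0,0,0],
    [0,0,0],
    [0,0,0],
    [0,0,0],
    [0,0,0],
    [0,0,0],
    [0,0,0],
  ],
  gripper=[-1,-1,-1,-1,-1,-1,-1],
)

```text
time: 9.1
tool_pos: [0.5462, 0.0872, 0.4263]
ee_rot: [3.141, -0.0, -0.004]
wrist_force: [-0.3, 0.8, -2.1]
width: 0.0239
finger_force: 30.0
```

```bash
python3 - <<'E'
from h import *
for k in range(5):
    o=robot.get_obs(); robot.snapshot('wrist'); print(o['wrist_force'].round(2),o['wrist_torque'].round(3))
print(o['tool_pos'],o['ee_rot'],o['joint_positions'].round(2),o['width'])
im=save('side','s2')
for n in ('rack_blue_ring','rack_blue_grip','nose','loop','gate_press','swivel'):
    print(n,[(np.round(d['centre'],3).tolist(),round(d['score'],2)) for d in robot.spot_point(n,'side')[:1]])
sc=robot.snapshot('scene')
for n in ('rack_blue_ring','rack_blue_grip','nose','loop','gate_press','swivel'):
    print(n,[(np.round(d['centre'],3).tolist(),round(d['score'],2)) for d in robot.spot_point(n,'scene')[:1]])
a=cv2.resize(im[150:300,220:400],(720,600),interpolation=cv2.INTER_CUBIC)[:,:,::-1]
b=cv2.resize(sc[110:260,280:430],(600,600),interpolation=cv2.INTER_CUBIC)[:,:,::-1]
cv2.imwrite('pics/s2c.png',cv2.resize(np.hstack([a,b]),(800,364)))
E
```

```text
[-0.27  0.84 -2.08] [ 0.015  0.051 -0.027]
[ 0.31 -0.12 -2.36] [0.063 0.029 0.006]
[-0.14 -0.78 -0.77] [0.042 0.031 0.001]
[ 0.13  0.72 -2.45] [ 0.04   0.046 -0.005]
[-0.33  0.38 -2.11] [-0.031  0.001 -0.035]
[0.54621581 0.08733437 0.42630177] [ 3.14138705e+00 -7.06498114e-05 -3.84152398e-03] [ 0.06  0.09  1.32 -0.    1.73  1.63] 0.023679395100550046
rack_blue_ring [([0.547, 0.089, 0.196], 0.82)]
rack_blue_grip [([0.545, 0.08, 0.241], 0.73)]
nose [([0.516, 0.137, 0.198], 0.57)]
loop [([0.513, 0.156, 0.202], 0.62)]
gate_press [([0.549, 0.137, 0.196], 0.67)]
swivel [([0.616, 0.159, 0.2], 0.66)]
rack_blue_ring [([0.549, 0.087, 0.197], 0.83)]
rack_blue_grip [([0.542, 0.088, 0.248], 0.76)]
nose [([0.522, 0.135, 0.198], 0.94)]
loop [([0.504, 0.156, 0.202], 0.72)]
gate_press []
swivel [([0.614, 0.156, 0.202], 0.89)]
```

View pics/s2c.png

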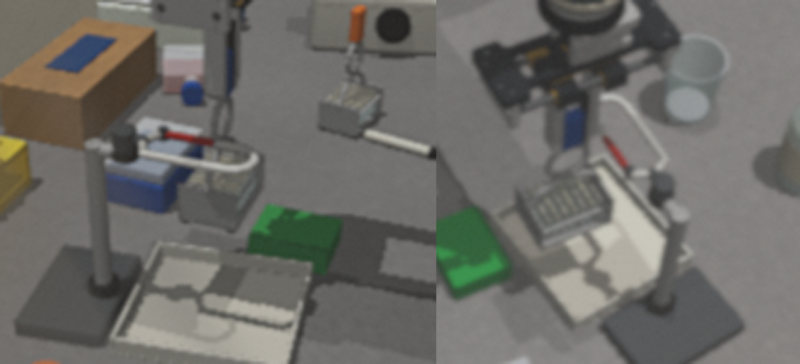

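The ring is in front of the red gate (left crop: ring near (222,115), gate near (185,137)), with about a 20 mm gap. I'll close the gap and start following the hook round.

>>> play_rows(
  translation=[
    [-0.02,-0.2,0],
    [-0.01,-0.2,0],
    [0,-0.1,0],
    [-0.031,-0.044,0],
    [-0.031,-0.044,0],
    [-0.031,-0.044,0],
    [-0.031,-0.044,0],
    [0,0,0],
  ],
  twist=[
    [0,0,0],
    [0,0,0],
    [0,0,0],
    [0,0,0.25],
    [0,0,0.25],
    [0,0,0.25],
    [0,0,0.25],
    [0,0,0],
  ],
  gripper=[-1,-1,-1,-1,-1,-1,-1,-1],
)

```text
time: 10.85
tool_pos: [0.5401, 0.1157, 0.4263]
ee_rot: [-3.141, 0.0, -0.103]
wrist_force: [-0.7, -0.5, -2.3]
width: 0.0237
finger_force: 30.0
```

```bash
cat > f.py <<'E'
from h import *
import sys
F=[]
for c in ('scene','side')*2:
    o=robot.get_obs(); F.append(np.r_[o['wrist_force'],o['wrist_torque']]); robot.snapshot(c)
print('F',np.mean(F,0).round(3),'pos',o['tool_pos'].round(4),'yaw',o['ee_rot'].round(3))
S=np.array([.615,.157]);
if len(sys.argv)>1:
  for c in ('scene','side'):
    for n,x0,y0 in (('nose',-.095,-.02),('loop',-.105,0),('gate_press',-.07,-.02)):
        d=robot.spot_point(n,c)[:1]
        if d:
            v=np.array(d[0]['centre'])[:2]-S
            a=np.arctan2(v[1],v[0])-np.arctan2(y0,x0); print(c,n,round((a+np.pi)%(2*np.pi)-np.pi,3),round(d[0]['score'],2))
# ring in hook frame if hook at tool yaw
y=o['ee_rot'][2]; v=o['tool_pos'][:2]-S; print('ring in tool-yaw hook frame',[(v[0]*np.cos(y)+v[1]*np.sin(y)).round(4),(-v[0]*np.sin(y)+v[1]*np.cos(y)).round(4)])
E
python3 f.py 1
```

```text
F [-0.258 -0.342 -2.353  0.024  0.004 -0.022] pos [0.5403 0.1155 0.4263] yaw [-3.141  0.    -0.102]
scene nose -0.119 0.67
scene loop -0.122 0.69
scene gate_press -0.153 0.47
side nose -0.134 0.58
side loop -0.135 0.89
side gate_press -0.093 0.66
ring in tool-yaw hook frame [np.float64(-0.0701), np.float64(-0.0489)]
```

The hook follows with almost no force. I'll continue.

>>> play_rows(
  translation=[
    [-0.031,-0.044,0],
    [-0.031,-0.044,0],
    [-0.031,-0.044,0],
    [0,0,0],
  ],
  twist=[
    [0,0,0.25],
    [0,0,0.25],
    [0,0,0.25],
    [0,0,0],
  ],
  gripper=[-1,-1,-1,-1],
)

```text
time: 11.75
tool_pos: [0.5372, 0.1211, 0.4263]
ee_rot: [3.14, -0.001, -0.178]
wrist_force: [0.3, -2.6, -2.5]
width: 0.0241
finger_force: 30.0
```

```bash
python3 f.py 1
```

```text
F [ 0.369 -2.377 -1.95  -0.478 -0.089 -0.034] pos [0.5373 0.121  0.4262] yaw [ 3.141 -0.    -0.177]
scene nose -0.194 0.9
scene loop -0.172 0.62
scene gate_press -0.123 0.39
side nose -0.213 0.97
side loop -0.194 0.6
side gate_press 0.132 0.5
ring in tool-yaw hook frame [np.float64(-0.0701), np.float64(-0.0492)]
```

About 2.4 N has built up at a hook yaw of about −0.19, so the stop is met. I'll press the gate straight in, first 8 mm.

>>> play_rows(
  translation=[
    [0,-0.05,0],
    [0,-0.05,0],
    [0,-0.05,0],
    [0,-0.05,0],
    [0,0,0],
  ],
  twist=[
    [0,0,0.1],
    [0,0,0],
    [0,0,0],
    [0,0,0],
    [0,0,0],
  ],
  gripper=[-1,-1,-1,-1,-1],
)

```text
time: 12.75
tool_pos: [0.5388, 0.1292, 0.4262]
ee_rot: [3.141, 0.0, -0.187]
wrist_force: [-0.2, -4.0, -2.8]
width: 0.0239
finger_force: 30.0
```

```bash
python3 f.py 1
```

```text
F [-0.354 -4.146 -2.36  -0.905  0.149  0.014] pos [0.5388 0.129  0.4262] yaw [ 3.141  0.    -0.187]
scene nose -0.171 0.82
scene loop -0.195 0.73
scene gate_press -0.265 0.39
side nose 0.091 0.67
side loop -0.23 0.67
side gate_press -0.271 0.61
ring in tool-yaw hook frame [np.float64(-0.0697), np.float64(-0.0417)]
```

>>> play_rows(
  translation=[
    [0,-0.08,0],
    [0,-0.08,0],
    [0,-0.08,0],
    [0,-0.1,0],
    [0,0,0],
  ],
  twist=[
    [0,0,0],
    [0,0,0],
    [0,0,0],
    [0,0,0],
    [0,0,0],
  ],
  gripper=[-1,-1,-1,-1,-1],
)

```text
time: 13.75
tool_pos: [0.5411, 0.1425, 0.4257]
ee_rot: [3.14, 0.002, -0.187]
wrist_force: [-2.1, -4.7, -3.2]
width: 0.0233
finger_force: 30.0
```

```bash
python3 f.py 1; python3 - <<'E'
from h import *
im=robot.snapshot('side');sc=robot.snapshot('scene')
for c in ('scene','side'): print([np.round(robot.spot_point(n,c)[0]['centre'],3) for n in ('rack_blue_ring','rack_blue_grip') if robot.spot_point(n,c)])
a=cv2.resize(im[170:260,230:350],(800,600),interpolation=cv2.INTER_CUBIC)[:,:,::-1]
b=cv2.resize(sc[120:210,310:400],(600,600),interpolation=cv2.INTER_CUBIC)[:,:,::-1]
cv2.imwrite('pics/s3c.png',cv2.resize(np.hstack([a,b]),(800,343)))
E
```

```text
F [-1.99  -4.902 -2.605 -1.159  0.477  0.017] pos [0.541  0.1424 0.4256] yaw [ 3.14e+00  3.00e-03 -1.87e-01]
scene nose -1.556 0.58
scene loop -0.169 0.88
scene gate_press -0.25 0.65
side nose -0.209 0.78
side loop -0.186 0.83
side gate_press -0.394 0.45
ring in tool-yaw hook frame [np.float64(-0.07), np.float64(-0.0281)]
[array([0.546, 0.144, 0.194]), array([0.537, 0.141, 0.246])]
[array([0.54 , 0.145, 0.198]), array([0.538, 0.134, 0.241])]
```

View pics/s3c.png

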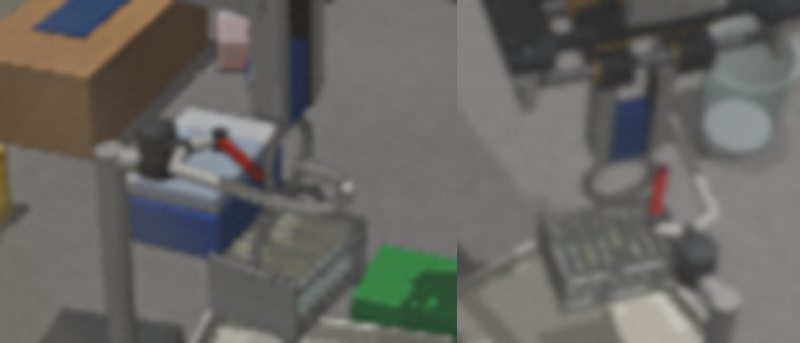

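The gate (red) is swung well inward, with the ring's rim past the nose line, at about 5 N. Now I'll draw the ring outward 26 mm behind the nose.

>>> play_rows(
  translation=[
    [-0.1,0,0],
    [-0.15,0,0],
    [-0.15,0,0],
    [-0.15,0,0],
    [-0.1,0,0],
    [0,0,0],
    [0,0,0],
  ],
  twist=[
    [0,0,0],
    [0,0,0],
    [0,0,0],
    [0,0,0],
    [0,0,0],
    [0,0,0],
    [0,0,0],
  ],
  gripper=[-1,-1,-1,-1,-1,-1,-1],
)

```text
time: 15.45
tool_pos: [0.5157, 0.1475, 0.4265]
ee_rot: [-3.141, -0.001, -0.187]
wrist_force: [-0.0, -0.2, -2.7]
width: 0.0235
finger_force: 30.0
```

```bash
python3 f.py 1; python3 - <<'E'
from h import *
im=robot.snapshot('side');sc=robot.snapshot('scene')
for c in ('scene','side'): print([np.round(robot.spot_point(n,c)[0]['centre'],3) for n in ('rack_blue_ring','rack_blue_grip') if robot.spot_point(n,c)])
a=cv2.resize(im[170:260,230:350],(800,600),interpolation=cv2.INTER_CUBIC)[:,:,::-1]
b=cv2.resize(sc[120:210,310:400],(600,600),interpolation=cv2.INTER_CUBIC)[:,:,::-1]
cv2.imwrite('pics/s4c.png',cv2.resize(np.hstack([a,b]),(800,343)))
E
```

```text
F [ 0.22   0.033 -2.314  0.05   0.012  0.005] pos [0.5159 0.1472 0.4262] yaw [-3.141 -0.    -0.187]
scene nose -0.172 0.89
scene loop -0.146 0.86
scene gate_press -0.125 0.39
side nose -0.197 0.94
side loop -0.157 0.84
side gate_press -0.171 0.45
ring in tool-yaw hook frame [np.float64(-0.0955), np.float64(-0.028)]
[array([0.516, 0.145, 0.247])]
[array([0.515, 0.148, 0.197]), array([0.516, 0.14 , 0.242])]
```

View pics/s4c.png

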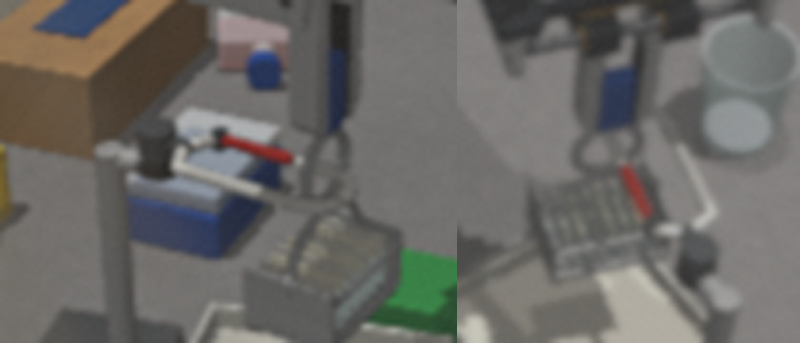

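The gate (red, (260,150) in the left crop) is shut again with the ring on the nose, and the forces are zero. I'll centre the ring on the nose and lower it.

>>> play_rows(
  translation=[
    [0,-0.09,0],
    [0,-0.08,0],
    [0,0,0.1],
    [0,0,0.1],
    [0,0,0.08],
    [0,0,0],
  ],
  twist=[
    [0,0,0],
    [0,0,0],
    [0,0,0],
    [0,0,0],
    [0,0,0],
    [0,0,0],
  ],
  gripper=[-1,-1,-1,-1,-1,-1],
)

```text
time: 17.0
tool_pos: [0.5169, 0.1539, 0.414]
ee_rot: [3.141, 0.002, -0.187]
wrist_force: [0.3, -0.2, -2.6]
width: 0.024
finger_force: 30.0
```

```bash
python3 f.py 1
```

```text
F [-0.231 -0.233 -2.072  0.033  0.007  0.024] pos [0.517  0.1538 0.415 ] yaw [ 3.141 -0.    -0.187]
scene nose -0.146 0.69
scene loop 0.066 0.72
scene gate_press -0.153 0.4
side nose -0.144 0.97
side loop -0.158 0.86
side gate_press -0.157 0.42
ring in tool-yaw hook frame [np.float64(-0.0957), np.float64(-0.0213)]
```

>>> play_rows(
  translation=[
    [0,0,0.05],
    [0,0,0.02],
    [0,0,0],
  ],
  twist=[
    [0,0,0],
    [0,0,0],
    [0,0,0],
  ],
  gripper=[-1,-1,-1],
)

```text
time: 17.8
tool_pos: [0.5171, 0.1539, 0.4124]
ee_rot: [-3.142, -0.0, -0.187]
wrist_force: [0.5, 1.1, -0.5]
width: 0.024
finger_force: 30.0
```

```bash
python3 f.py
```

```text
F [ 0.763  0.093 -0.725  0.032 -0.004 -0.011] pos [0.517  0.1539 0.4125] yaw [-3.142e+00 -1.000e-03 -1.870e-01]
ring in tool-yaw hook frame [np.float64(-0.0957), np.float64(-0.0213)]
```

>>> play_rows(
  translation=[
    [0,0,0.015],
    [0,0,0],
    [0,0,0],
    [0,0,0],
    [0,0,0],
    [0,0,0],
    [0,0,0],
    [0,0,0],
  ],
  twist=[
    [0,0,0],
    [0,0,0],
    [0,0,0],
    [0,0,0],
    [0,0,0],
    [0,0,0],
    [0,0,0],
    [0,0,0],
  ],
  gripper=[-1,-0.45,-0.4,-0.3,-0.2,-0.1,0,0.1],
)

```text
time: 18.8
tool_pos: [0.517, 0.1539, 0.4116]
ee_rot: [3.142, -0.0, -0.187]
wrist_force: [-1.0, 0.3, 0.5]
width: 0.0506
finger_force: 0.0
```

>>> play_rows(
  translation=[
    [0,0,0],
    [0,0,0],
    [0,0,0],
    [0,0,-0.2],
    [0,0,-0.5],
    [0,0,-0.8],
    [0,0,-0.8],
    [0,0,-0.8],
  ],
  twist=[
    [0,0,0],
    [0,0,0],
    [0,0,0],
    [0,0,0],
    [0,0,0],
    [0,0,0],
    [0,0,0],
    [0,0,0],
  ],
  gripper=[0.2,0.2,0.2,0.2,0.2,0.2,0.2,0.2],
)

```text
time: 19.6
tool_pos: [0.5167, 0.1539, 0.5376]
ee_rot: [-3.141, -0.001, -0.187]
wrist_force: [0.3, 1.1, 0.5]
width: 0.0564
finger_force: 0.0
```

>>> play_rows(
  translation=[
    [0,0,-0.3],
    [0,0,0],
    [0,0,0],
    [0,0,0],
    [0,0,0],
    [0,0,0],
    [0,0,0],
    [0,0,0],
  ],
  twist=[
    [0,0,0],
    [0,0,0],
    [0,0,0],
    [0,0,0],
    [0,0,0],
    [0,0,0],
    [0,0,0],
    [0,0,0],
  ],
  gripper=[0.2,0.2,0.2,0.2,0.2,0.2,0.2,0.2],
)

```text
time: 20.4
tool_pos: [0.517, 0.1539, 0.5474]
ee_rot: [3.141, 0.0, -0.187]
wrist_force: [-0.3, -0.4, 0.4]
width: 0.0562
finger_force: 0.0
```

```bash
python3 f.py 1; python3 - <<'E'
from h import *
im=robot.snapshot('side');sc=robot.snapshot('scene')
for k in range(4):
  for c in ('side','scene'):
    r=robot.spot_point('rack_blue_ring',c);g=robot.spot_point('rack_blue_grip',c);b=robot.spot_point('rack_blue',c)
    print(c,[np.round(q[0]['centre'],3).tolist() for q in (r,g,b) if q])
    robot.snapshot(c)
a=cv2.resize(im[150:260,230:350],(655,600),interpolation=cv2.INTER_CUBIC)[:,:,::-1]
b=cv2.resize(sc[100:210,300:410],(600,600),interpolation=cv2.INTER_CUBIC)[:,:,::-1]
cv2.imwrite('pics/s5c.png',cv2.resize(np.hstack([a,b]),(800,382)))
E
```

```text
F [-0.094  0.271 -0.009  0.053 -0.001 -0.012] pos [0.517  0.154  0.5477] yaw [ 3.142 -0.    -0.187]
scene nose -0.157 0.58
scene loop -0.163 0.91
scene gate_press -0.126 0.65
side nose -0.162 0.72
side loop -0.174 0.88
side gate_press -0.148 0.56
ring in tool-yaw hook frame [np.float64(-0.0957), np.float64(-0.0212)]
side [[0.52, 0.157, 0.184], [0.516, 0.149, 0.228], [0.519, 0.146, 0.083]]
scene [[0.52, 0.153, 0.183], [0.516, 0.155, 0.231], [0.52, 0.147, 0.084]]
side [[0.516, 0.157, 0.183], [0.513, 0.15, 0.226], [0.518, 0.147, 0.083]]
scene [[0.521, 0.156, 0.185], [0.514, 0.155, 0.232], [0.516, 0.147, 0.086]]
side [[0.516, 0.154, 0.185], [0.514, 0.149, 0.228], [0.542, 0.151, 0.197]]
scene [[0.518, 0.155, 0.184], [0.515, 0.154, 0.231], [0.516, 0.149, 0.087]]
side [[0.516, 0.157, 0.184], [0.514, 0.152, 0.229], [0.521, 0.145, 0.082]]
scene [[0.514, 0.156, 0.233], [0.517, 0.146, 0.085]]
```

View pics/s5c.png

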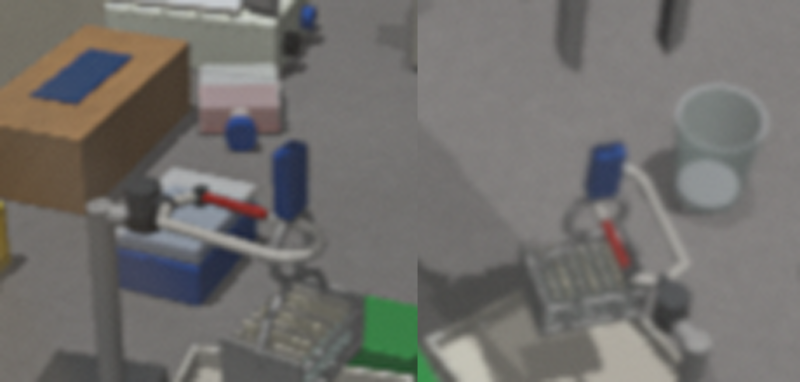

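The rack hangs free on the nose with the gate shut. Its ring is about 16 mm below the hook plane, it is steady and upright, and the gripper is clear. I'll hand it in.

```bash
python3 -c "
from bench import robot
print(robot.close_job())"
```

```text
the job is handed in; nothing more can be done
None
```

The blue rack is hanging upright and still from the snap hook with the gate shut behind its ring, and the job is handed in at about 21 s on the robot's clock; no verdict came back, and I did not re-measure the orange rack or the other bench items at the end.

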